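# Empty a flip-top parts box into the harness-bench tub

### The arm

A 6-joint arm with a two-finger parallel gripper is mounted at the origin on the work surface. World frame = base frame: x ahead of the robot, y to its left, z up, the work surface at z = 0. Lengths are in mm, angles in rad, forces in N, time in s.
With the tool pointing down it reaches from about 300 to 775 mm from the base axis. Payload 14.6 kg.
Tool frame: the origin (TCP) lies at the very end of the fingers, on their centre line; the grasp point (between the pads) lies 19 mm behind it; z points along the fingers, y is the line along which they close (so a half turn about z gives the same grasp; the last joint's range is limited). The gripper opens to 94 mm and grips with 3 to 60 N. Pads are 16 mm wide; open, the fingers measure 119 mm over their backs; the gripper's body (75 mm by 177 mm) begins 78 mm behind the grasp point.
Start: joints at [1.167, 0.3, 1.521, -0, 1.321, -0.067], TCP at [181.755, 519.09, 205.446] pointing down, gripper open.
Joint ranges: [-3.03, 3.03], [-0.79, 2.21], [0.23, 2.52], [-1.04, 4.18], [0, 3.07], [-2.55, 2.55]. Speed limits (rad/s): [2.22, 2.22, 2.57, 3.14, 3.14, 3.14].

### API

Orientations are given as [roll, pitch, yaw] about the fixed x, y, z axes, in that order (R = Rz(yaw) Ry(pitch) Rx(roll)).
In Python, from cell import manip, camera, get_calibration gives the robot as it stands. The module is installed in compiled form; this text tells all that it offers.
- The arm moves only by the tool jog_arm, never from a script. Its argument "plan" is one flat list of numbers, 6 for each row, row after row: the shift along the world's x, y, z in m, then the turn, a rotation vector about the world's x, y, z in degrees. A call has 1 to 20 rows; each row is the pose to reach, as a shift and turn from the pose commanded when the call began; what a row does not reach only later rows make up. A row lasts 1/10 s, in which the tool goes at most 50 mm and 8.59 degrees, less where a joint would pass 70% of its speed; a pose out of reach is approached as far as the arm can. A call with a gripper value outside its range is refused whole. "claw" is the finger opening in m, from 0 to 0.094, set as the call begins (left out, the last holds). The fingers move at their own pace and stop on an object; "force" is the grip in N (left out, the last holds). Time passes only in rows, so rows that repeat a pose let the fingers close. It gives the time, the measured TCP pose, the force, the opening and the grip force at its end, in the units of the state.
- manip.read_state(): the state, without advancing time (a new reading comes with each control period).
- camera(name): name is "scene" or "top" or "wrist"; returns (picture, depth): 400x640x3 uint8, red, green, blue; 400x640 float32, mm along the optical axis (not along the pixel's ray), 0 where there is no reading.
- get_calibration(name): a dict with "fx", "fy", "cx", "cy" (pixels), "k1" (the pictures are not rectified: a ray, as slopes to the right and down, at radius r is drawn at 1 + k1 r^2 times it, then the intrinsics apply), "origin" and "attitude" of the camera in the world. Camera axes: x right, y down, z forward; pixel columns grow to the right and rows downward; lengths in mm; the calibration is good to about 2 mm. A picture is of the moment at which its call begins: read the wrist's pose just before it. get_calibration takes no time and is no camera call; for the wrist camera it gives the pose at the moment of the call.
- manip.sign_off(): hands the job in; it is judged then, once.
The state is a dict: "clock": time; "joints": joint angles; "qd": joint speeds; "effort": joint torques, N m; "eef_pos": TCP position; "eef_rot": TCP orientation; "wrist_force": force on the tool from outside, world axes, zero at the start; "moment": the same for the moment, N m; "finger_gap": finger opening in mm; "finger_force": force on a finger pad.
Only numpy, scipy, OpenCV 4.12 (cv2) and the standard library are available. Lean on these libraries where they do the work, as an engineer would, in place of code of your own. Each camera call takes 0.05 s, during which the arm holds its last target. There are 200 camera calls.

### The job

The flip-top box stands closed on the bench with four connector shells in it. Lay it down gently on the bench on its front face so that the hinge is uppermost and nothing falls out, let go and take it again another way, then tip it mouth-down over the rectangular tub so that the lid swings open by its own weight (leave the lid alone) and all four shells spill into the tub. Finally lay the empty box on the bench again on its front face, beside the tub, let go, and leave the tub standing flat and the spool, screwdriver and bowl where they are.

Things in the scene. Friction and masses are not known exactly. Their poses are not given: they have to be found in the camera images.
- flipbox: Grey plastic flip-top box, standing upright at the start, 0.3 kg with contents: 46 mm deep (x), 50 mm wide (y), 92 mm tall (z) plus the lid; flat walls 3 mm thick. Origin: centre of the underside; z runs to the mouth; -x is the front (blank paper label), +x the back, where the lid is hinged. Lying on its front, its +x points up and the mouth to the side. Contents slide out from some 50 degrees below level.
- mouth (a point): Centre of the box's mouth, 92 mm above the underside on the box's z axis; turns with the box.
- middle (a point): Centre of the box, 46 mm above the underside on its z axis; turns with the box. It is 23 mm above the bench when the box lies on its front or back.
- lid: The box's grey lid, 45 x 50 x 4 mm, with a rib 4 mm high outside along its front edge: the closed box is 101 mm tall. It swings freely, no spring or catch, about the back's top edge (the y axis, 0 to 2.3 rad): shut by its weight while the box stands or lies on its front, open once the mouth points below level. Origin: on the hinge axis, mid-width; axes as the box's when shut.
- shell1: Die-cast aluminium connector shell, a 24 x 16 x 12 mm block with a nose of 10 mm diameter, 32 mm long over all (its x axis), 15 g. Origin: its centre. The four are alike and start in the box.
- shell2: Die-cast aluminium connector shell, a 24 x 16 x 12 mm block with a nose of 10 mm diameter, 32 mm long over all (its x axis), 15 g. Origin: its centre. The four are alike and start in the box.
- shell3: Die-cast aluminium connector shell, a 24 x 16 x 12 mm block with a nose of 10 mm diameter, 32 mm long over all (its x axis), 15 g. Origin: its centre. The four are alike and start in the box.
- shell4: Die-cast aluminium connector shell, a 24 x 16 x 12 mm block with a nose of 10 mm diameter, 32 mm long over all (its x axis), 15 g. Origin: its centre. The four are alike and start in the box.
- tub: White rectangular plastic tub, open above, empty and loose on the bench: 150 mm (its x axis) by 190 mm (its y axis), 50 mm high, walls and floor 4 mm, about 0.45 kg. Origin: centre of the underside, z up.
- spool: Bystander: empty wooden spool standing on end, 70 mm diameter, 55 mm high. Origin: centre of the underside.
- driver: Bystander: screwdriver lying on the bench, some 0.2 m long. Origin: at its middle, on the bench.
- bowl: Bystander: small round white bowl, 100 mm diameter, 45 mm high. Origin: centre of the underside.
Things that resemble listed ones, but are neither listed nor needed, are in the scene too. What is shaped like the tub but purple is not meant. What is shaped like the flipbox but red is not meant.

How it is judged (in metres and radians):
On the way, in this order (a step that is already met when the one before it is completed fails the run):
1. the box lies on its front face on the bench, hinge uppermost, let go, with all four shells still inside (angle between flipbox's own x axis and vertical below 0.15 rad and height (world z) of middle below 0.03 m and linear speed of flipbox below 0.02 m/s and horizontal distance between middle and tub above 0.09 m and contact force between flipbox and the arm below 0.05 N and contact force between flipbox and the fingers below 0.05 N and x of shell1 in the frame of flipbox between -0.03 and 0.03 m and y of shell1 in the frame of flipbox between -0.03 and 0.03 m and z of shell1 in the frame of flipbox between 0 and 0.095 m and x of shell2 in the frame of flipbox between -0.03 and 0.03 m and y of shell2 in the frame of flipbox between -0.03 and 0.03 m and z of shell2 in the frame of flipbox between 0 and 0.095 m and x of shell3 in the frame of flipbox between -0.03 and 0.03 m and y of shell3 in the frame of flipbox between -0.03 and 0.03 m and z of shell3 in the frame of flipbox between 0 and 0.095 m and x of shell4 in the frame of flipbox between -0.03 and 0.03 m and y of shell4 in the frame of flipbox between -0.03 and 0.03 m and z of shell4 in the frame of flipbox between 0 and 0.095 m), for 0.2 s.
2. the box is held over the tub, its mouth pointing down at least 20 degrees below level, and the lid has swung open (angle between flipbox's own z axis and vertical above 1.92 rad and angle between the z axis of lid and the z axis of flipbox, either way round above 0.3 rad and horizontal distance between mouth and tub below 0.12 m and height (world z) of middle above 0.06 m), for 0.1 s.
At the end, for the whole second after the job is handed in: All four shells lie still inside the tub, below its rim; the tub stands flat (within 5 degrees); the empty box lies still and let go on the bench on its front face, hinge uppermost (within 9 degrees, middle under 30 mm high), beside the tub (middles over 90 mm apart) (x of shell1 in the frame of tub between -0.075 and 0.075 m and y of shell1 in the frame of tub between -0.095 and 0.095 m and z of shell1 in the frame of tub between 0 and 0.05 m and x of shell2 in the frame of tub between -0.075 and 0.075 m and y of shell2 in the frame of tub between -0.095 and 0.095 m and z of shell2 in the frame of tub between 0 and 0.05 m and x of shell3 in the frame of tub between -0.075 and 0.075 m and y of shell3 in the frame of tub between -0.095 and 0.095 m and z of shell3 in the frame of tub between 0 and 0.05 m and x of shell4 in the frame of tub between -0.075 and 0.075 m and y of shell4 in the frame of tub between -0.095 and 0.095 m and z of shell4 in the frame of tub between 0 and 0.05 m and angle between flipbox's own x axis and vertical below 0.15 rad and height (world z) of middle below 0.03 m and linear speed of flipbox below 0.02 m/s and horizontal distance between middle and tub above 0.09 m and contact force between flipbox and the arm below 0.05 N and contact force between flipbox and the fingers below 0.05 N and angle between tub's own z axis and vertical below 0.08 rad and height (world z) of tub below 0.01 m and linear speed of each of shell1, shell2, shell3, shell4 below 0.03 m/s); the robot touches nothing.
It fails at once if the lid is pushed, held or pried by the robot (over 3 N) (contact force between lid and the fingers above 3 N or contact force between lid and the arm above 3 N).
It fails at once if the box is dropped, toppled or slammed onto the bench (faster than 0.45 m/s with its middle less than 50 mm above the bench) (linear speed of flipbox above 0.45 m/s and height (world z) of middle below 0.05 m).
It fails at once if the spool, screwdriver or bowl is shifted by more than 30 mm (distance of any of spool, driver, bowl from where it was at the start of the episode above 0.03 m).
It also fails if it takes over 70 s, if anything falls off the work surface, if the arm or the gripper's body presses on something with over 40 N, if the wrist force passes 120 N, or if a joint passes its speed limit or range.

## Working session

There is one attempt and no reset: what is moved stays moved. The work goes in short steps, Python scripts to look and compute and a tool call to move; the robot and the scene stay as the last step left them, time stands still between calls to the robot, and variables do not carry over. Pictures are saved under pics/ and viewed, at most 12 in all, crops included, and the job is handed in when it is done.

Besides the shell and the picture viewer there is one more tool, called after "Request:" as name(argument=value, ...), one argument or row to a line, values as JSON. jog_arm: Moves the arm, as the interface text tells. Its arguments: {"type":"object","properties":{"plan":{"type":"array"},"claw":{"type":"number"},"force":{"type":"number"}},"required":["plan"]}

```bash
mkdir -p pics
cat > h.py <<'E'
import numpy as np, cv2
from scipy.spatial.transform import Rotation as R
from cell import manip, camera, get_calibration
def att(c):
    a=np.array(c["attitude"],float)
    return a if a.shape==(3,3) else R.from_euler('xyz',a).as_matrix()
def pts(name):
    c=get_calibration(name); im,d=camera(name)
    v,u=np.mgrid[0:400,0:640].astype(np.float32)
    K=np.array([[c["fx"],0,c["cx"]],[0,c["fy"],c["cy"]],[0,0,1]],float)
    # drawn = ray*(1+k1 r^2)
    n=cv2.undistortPoints(np.stack([u,v],-1).reshape(-1,1,2),K,np.array([c["k1"],0,0,0,0.])).reshape(400,640,2)
    P=np.dstack([n,np.ones((400,640))])*d[...,None]
    W=P@att(c).T+np.array(c["origin"]); W[d==0]=np.nan
    return im,d,W
def save(im,n): cv2.imwrite('pics/'+n,im[...,::-1])
E
python3 - <<'E'
from h import *
print(get_calibration("top"));print(get_calibration("scene"))
a,d,W=pts("top");save(a,'top1.png');np.savez('top1.npz',a=a,W=W)
a2,d2,W2=pts("scene");save(a2,'scene1.png');np.savez('scene1.npz',a=a2,W=W2)
for p in [(200,320),(300,320),(200,150)]: print(W[p],W2[p])
E
```

```text
{'fx': 405.21568480111597, 'fy': 405.21568480111597, 'cx': 311.2672473958505, 'cy': 197.6208806707762, 'k1': -0.07184314185959383, 'origin': array([417.07643666, -14.3480665 , 973.19161078]), 'attitude': array([-3.0043851 ,  0.02827474, -1.57821116])}
{'fx': 403.344820526553, 'fy': 403.344820526553, 'cx': 313.1239597679082, 'cy': 192.45882462342712, 'k1': -0.03693678623541543, 'origin': array([1227.78743699, -240.73306716,  864.02009479]), 'attitude': array([-2.38980807,  0.01577204,  1.22065664])}
[545.95803634  -8.92374171  -2.34869332] [496.00338855  33.12138209  -3.84314119]
[308.40948219  -6.57965545   0.90003303] [794.09042386 -79.63505043  -2.3247531 ]
[549.96924868 411.39895795   2.24273063] [ 320.06056439 -433.09698011   -2.11724451]
```

View pics/top1.png

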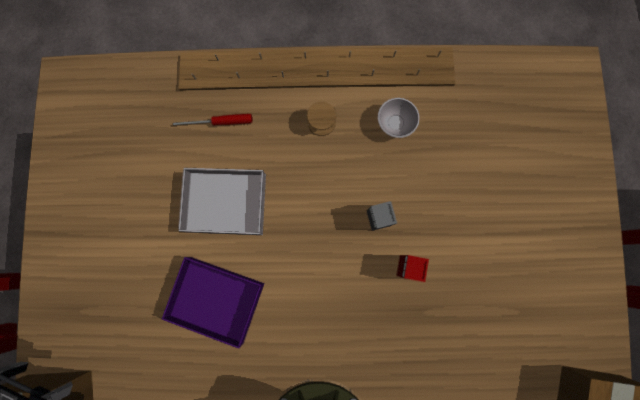

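View pics/scene1.png

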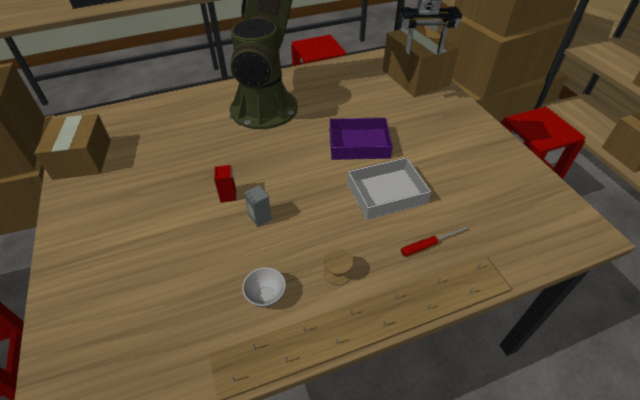

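The top view shows two boxes, grey at (382,215) and red at (413,268), and two tubs, white at (222,202) and purple at (214,302). The grey box and white tub are the ones meant, since red and purple are excluded. The spool is at (321,118), the bowl at (398,118) and the screwdriver at (212,121). In the scene view the grey box is at (258,205) and the white tub at (388,187). I'll confirm in one enlarged crop and measure at the same time.

Run:
```python
from h import *
t=np.load('top1.npz');s=np.load('scene1.npz')
A=cv2.resize(t['a'][190:245,345:440],None,fx=8,fy=8,interpolation=2)[:400,:400]
A=cv2.resize(t['a'][190:240,350:410],(400,400*50//60),interpolation=2)
B=cv2.resize(s['a'][175:235,230:290],(400,400),interpolation=2)
C=np.zeros((400,800,3),np.uint8);C[:A.shape[0],:400]=A;C[:,400:]=B;save(C,'crop1.png')
def rep(n,W,m):
    P=W[m];P=P[np.isfinite(P).all(1)]
    r=cv2.minAreaRect(P[:,:2].astype(np.float32));print(n,len(P),r,np.percentile(P[:,2],[5,50,95]))
W=t['W'];H=W[...,2]
def reg(c,r,lo,hi,w=45):
    m=np.zeros(H.shape,bool);m[max(0,r-w):r+w,c-w:c+w]=1
    return m&(H>lo)&(H<hi)
hs=t['a'].astype(int);sat=hs.max(2)-hs.min(2)
rep('box top',W,reg(382,215,85,115,24))
rep('red top',W,reg(413,268,85,115,24))
rep('tub rim',W,reg(222,202,35,60,55)&(sat<40))
rep('bowl',W,reg(398,118,20,60,30));rep('spool',W,reg(321,118,30,70,25))
rep('driver',W,reg(212,121,8,40,50))
m=reg(382,215,12,115,24);P=W[m];print(np.nanmin(P,0),np.nanmax(P,0))
W=s['W'];H=W[...,2];hs=s['a'].astype(int);sat=hs.max(2)-hs.min(2)
rep('box top sc',W,reg(258,200,90,115,30));rep('tub rim sc',W,reg(388,187,40,60,50)&(sat<40))
```

```text
box top 520 ((500.0174560546875, -145.83071899414062), (50.18352508544922, 49.87300491333008), 14.015647888183594) [93.10756971 96.58753528 99.96842125]
red top 553 ((383.685546875, -211.0729217529297), (49.54853057861328, 50.385929107666016), 78.05730438232422) [ 92.68300578  96.6243046  100.13765224]
tub rim 765 ((541.910888671875, 222.02537536621094), (191.01023864746094, 151.10072326660156), 87.5232925415039) [36.68959651 48.33969489 52.00223805]
bowl 673 ((737.7642822265625, -197.95565795898438), (98.08431243896484, 96.63379669189453), 88.43721771240234) [21.20215874 35.75427884 46.25113626]
spool 648 ((740.239501953125, -14.861408233642578), (66.75582885742188, 68.69944763183594), 1.0274131298065186) [52.25619218 54.82762784 57.45676765]
driver 1908 ((747.6911010742188, 249.0945281982422), (216.716064453125, 267.43377685546875), 87.18665313720703) [ 9.25479921 12.62087896 25.34273845]
[ 471.16996224 -176.45529909   12.31787372] [ 529.46895526 -118.15273504  102.33373049]
box top sc 324 ((453.7872314453125, -160.81228637695312), (156.6554718017578, 51.61459732055664), 18.9407901763916) [91.73559565 95.30785771 98.8768728 ]
tub rim sc 598 ((493.476318359375, 223.82501220703125), (192.42205810546875, 252.04966735839844), 88.10615539550781) [40.90071771 46.96064191 51.61559441]
```

View pics/crop1.png

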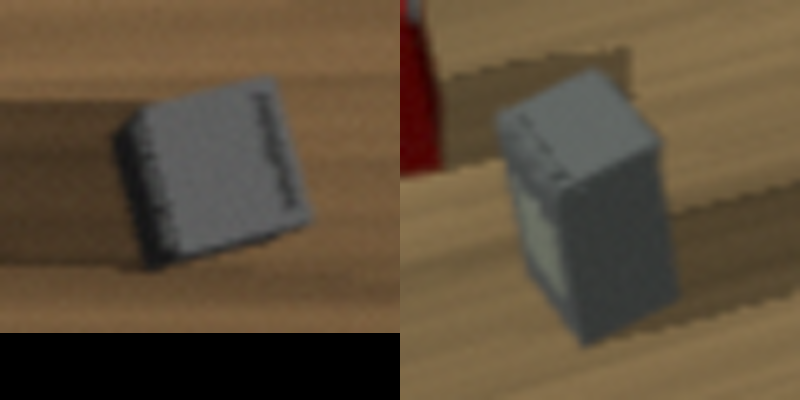

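The crop confirms the grey box. The label is on its left face in the scene crop, and the rib is on the right edge of the top crop. So the front points to about -y (direction ≈ (0.24, -0.97)) and the hinge is on the +y side.

```bash
cat >> h.py <<'E'
def target(f,a,ysign,grasp):
    """tool z = f tilted a deg below level; grasp point (mm). prints shift/rotvec from current pose"""
    s=manip.read_state(); f=np.array([*f,0.]);f/=np.linalg.norm(f); a=np.radians(a)
    z=f*np.cos(a)-np.array([0,0,1])*np.sin(a); y=ysign*np.cross(f,[0,0,1]); x=np.cross(y,z)
    M=np.stack([x,y,z],1); M0=R.from_euler('xyz',s['eef_rot']).as_matrix()
    tcp=np.array(grasp,float)+19*z
    print('shift',np.round((tcp-np.array(s['eef_pos']))/1000,4),'rot',np.round(np.degrees(R.from_matrix(M@M0.T).as_rotvec()),2),'tcp',tcp.round(1))
def st():
    s=manip.read_state()
    for k in s: print(k,np.round(s[k],3))
    print(R.from_euler('xyz',s['eef_rot']).as_matrix().round(2))
E
python3 - <<'E'
from h import *
st()
f=(.242,-.970)
for ys in(1,-1): 
  for a in (90,50): target(f,a,ys,(500,-146,220))
print(get_calibration("wrist")["origin"])
E
```

```text
clock 0.1
joints [ 1.167  0.3    1.522  0.     1.321 -0.067]
qd [-0.     0.    -0.002  0.001 -0.001  0.001]
effort [ 2.0000e-03 -5.3265e+01 -3.5328e+01  7.1000e-02  2.4000e-02 -0.0000e+00]
eef_pos [181.65  518.887 204.951]
eef_rot [-3.141 -0.     2.805]
wrist_force [ 0.365  1.328 -0.094]
moment [ 0.031 -0.041  0.002]
finger_force 0.0
finger_gap 93.998
[[-0.94  0.33 -0.  ]
 [ 0.33  0.94 -0.  ]
 [ 0.   -0.   -1.  ]]
shift [ 0.3183 -0.6649 -0.004 ] rot [6.0000e-02 4.0000e-02 1.2331e+02] tcp [ 500. -146.  201.]
shift [ 3.213e-01 -6.767e-01  5.000e-04] rot [-32.64  35.9  117.35] tcp [ 503.  -157.8  205.4]
shift [ 0.3183 -0.6649 -0.004 ] rot [ 4.000e-02 -5.000e-02 -5.669e+01] tcp [ 500. -146.  201.]
shift [ 3.213e-01 -6.767e-01  5.000e-04] rot [-30.72 -28.09 -54.28] tcp [ 503.  -157.8  205.4]
[104.06988678 544.71144328 384.16625123]
```

Request:
jog_arm(
  plan=[0.32,-0.675,0.05,-30.7,-28.1,-54.3,0.32,-0.675,0.05,-30.7,-28.1,-54.3,0.32,-0.675,0.05,-30.7,-28.1,-54.3,0.32,-0.675,0.05,-30.7,-28.1,-54.3,0.32,-0.675,0.05,-30.7,-28.1,-54.3,0.32,-0.675,0.05,-30.7,-28.1,-54.3,0.32,-0.675,0.05,-30.7,-28.1,-54.3,0.32,-0.675,0.05,-30.7,-28.1,-54.3,0.32,-0.675,0.05,-30.7,-28.1,-54.3,0.32,-0.675,0.05,-30.7,-28.1,-54.3,0.32,-0.675,0.05,-30.7,-28.1,-54.3,0.32,-0.675,0.05,-30.7,-28.1,-54.3,0.32,-0.675,0.05,-30.7,-28.1,-54.3,0.32,-0.675,0.05,-30.7,-28.1,-54.3,0.32,-0.675,0.05,-30.7,-28.1,-54.3,0.32,-0.675,0.05,-30.7,-28.1,-54.3,0.32,-0.675,0.05,-30.7,-28.1,-54.3,0.32,-0.675,0.05,-30.7,-28.1,-54.3,0.32,-0.675,0.05,-30.7,-28.1,-54.3,0.32,-0.675,0.05,-30.7,-28.1,-54.3],
  claw=0.094,
)

```text
clock: 2.1
eef_pos: [501.8, -154.9, 255.5]
eef_rot: [3.14, 0.698, 1.816]
wrist_force: [0.8, -0.2, -0.1]
finger_gap: 93.4
finger_force: 0.0
```

Run:
```python
from h import *
st(); target((.242,-.970),45,-1,(500,-146,46))
a,d,W=pts("wrist");save(a,'w1.png')
```

```text
clock 2.1
joints [-0.05   0.109  1.783 -0.744  1.136 -0.01 ]
qd [-0.006  0.002 -0.004 -0.001 -0.001 -0.002]
effort [-1.0400e-01 -4.1310e+01 -3.4751e+01 -1.5170e+00  1.0000e-03 -2.0000e-03]
eef_pos [ 501.788 -154.922  255.498]
eef_rot [3.14  0.698 1.816]
wrist_force [ 0.795 -0.235 -0.086]
moment [ 0.215  0.152 -0.001]
finger_force 0.0
finger_gap 93.393
[[-0.19  0.97  0.16]
 [ 0.74  0.24 -0.62]
 [-0.64  0.   -0.77]]
shift [ 0.0015 -0.0041 -0.2229] rot [-4.87 -1.14 -0.12] tcp [ 503.3 -159.    32.6]
```

View pics/w1.png

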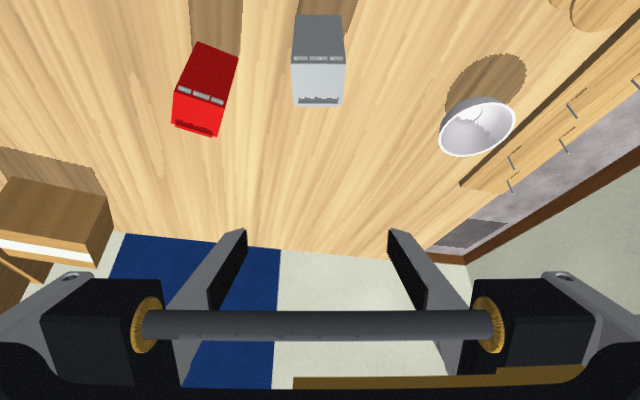

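The wrist view shows the grey box at (318,60), squared up and centred between the fingers with its hinge edge facing the tool. The red box is at (205,90), clear of the path. I'll descend and grip.

Request:
jog_arm(
  plan=[0.001,-0.002,-0.04,0,0,0,0.001,-0.002,-0.08,0,0,0,0.001,-0.002,-0.12,0,0,0,0.001,-0.002,-0.15,0,0,0,0.001,-0.002,-0.18,0,0,0,0.001,-0.002,-0.2,0,0,0,0.001,-0.002,-0.215,0,0,0,0.001,-0.002,-0.222,0,0,0,0.001,-0.002,-0.222,0,0,0,0.001,-0.002,-0.222,0,0,0],
)

```text
clock: 3.15
eef_pos: [503.1, -157.8, 34.1]
eef_rot: [3.139, 0.698, 1.814]
wrist_force: [-0.1, -0.3, -0.1]
finger_gap: 94.2
finger_force: 0.0
```

Request:
jog_arm(
  plan=[0,0,0,0,0,0,0,0,0,0,0,0,0,0,0,0,0,0,0,0,0,0,0,0,0,0,0,0,0,0,0,0,0,0,0,0,0,0,0,0,0,0,0,0,0,0,0,0],
  claw=0.04,
  force=25,
)

```text
clock: 3.95
eef_pos: [502.9, -157.9, 33.5]
eef_rot: [3.14, 0.698, 1.815]
wrist_force: [1.2, 0.5, 0.8]
finger_gap: 50.1
finger_force: 25.0
```

Request:
jog_arm(
  plan=[0,0,0.01,0,0,0,0,0,0.03,0,0,0,0.005,0.01,0.055,0,0,0,0.01,0.02,0.08,0,0,0,0.015,0.03,0.1,0,0,0,0.02,0.04,0.115,0,0,0,0.02,0.04,0.12,0,0,0,0.02,0.04,0.12,0,0,0],
)

```text
clock: 4.75
eef_pos: [522.6, -118.0, 153.8]
eef_rot: [3.139, 0.698, 1.814]
wrist_force: [-0.9, 0.3, -2.8]
finger_gap: 49.9
finger_force: 25.0
```

Request:
jog_arm(
  plan=[-0.0003,0.001,0,4.37,1.09,0,-0.0006,0.002,0,8.73,2.18,0,-0.001,0.004,-0.001,13.1,3.27,0,-0.0013,0.005,-0.002,17.46,4.36,0,-0.0016,0.006,-0.003,21.83,5.45,0,-0.002,0.008,-0.003,26.19,6.54,0,-0.0023,0.009,-0.003,30.56,7.63,0,-0.0026,0.01,-0.003,34.92,8.72,0,-0.003,0.011,-0.003,39.29,9.81,0,-0.0033,0.013,-0.003,43.65,10.9,0,-0.0036,0.014,-0.003,48.02,11.99,0,-0.004,0.016,-0.003,52.38,13.08,0,-0.0043,0.017,-0.003,56.75,14.17,0,-0.0046,0.018,-0.002,61.11,15.26,0,-0.005,0.02,-0.002,65.48,16.35,0,-0.0053,0.021,-0.001,69.84,17.44,0,-0.0056,0.022,0,74.21,18.53,0,-0.006,0.024,0.001,78.57,19.62,0,-0.0063,0.025,0.002,82.94,20.71,0,-0.0065,0.026,0.002,87.3,21.8,0],
)

```text
clock: 6.75
eef_pos: [515.7, -92.5, 154.5]
eef_rot: [-3.139, -0.876, 1.811]
wrist_force: [0.7, 0.2, -3.2]
finger_gap: 49.9
finger_force: 25.0
```

Run:
```python
from h import *
st(); 
a,d,W=pts("scene");save(cv2.resize(a[60:300,150:470],(800,600)),'s2.png')
```

```text
clock 6.75
joints [-0.537  0.639  1.388  0.591  1.775 -0.859]
qd [-0.145  0.368 -0.191  0.42   0.515 -0.114]
effort [  0.823 -71.002 -30.095   0.834   1.019   0.217]
eef_pos [515.652 -92.545 154.472]
eef_rot [-3.139 -0.876  1.811]
wrist_force [ 0.69   0.234 -3.243]
moment [-0.777 -0.114  0.015]
finger_force 24.983
finger_gap 49.875
[[-0.15  0.97 -0.18]
 [ 0.62  0.24  0.75]
 [ 0.77 -0.   -0.64]]
```

View pics/s2.png

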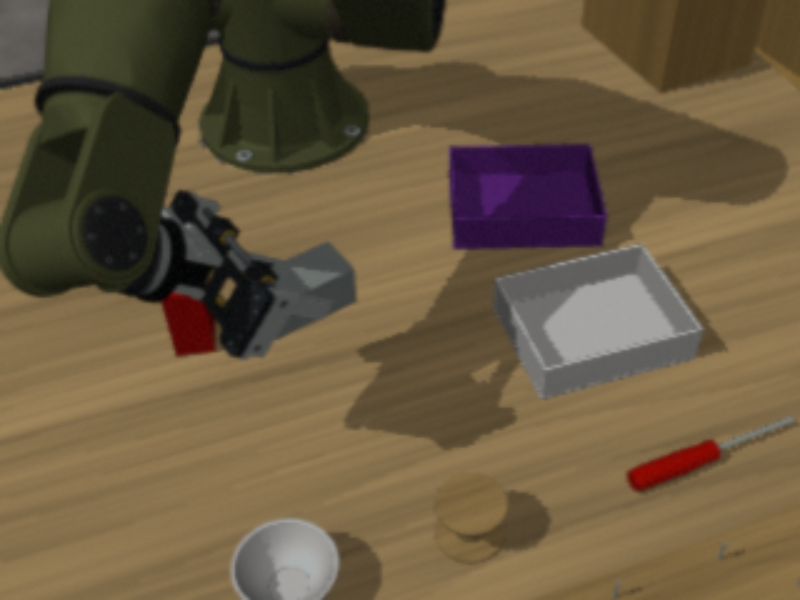

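The box at crop (290,290) is held level with its bottom end toward the tub, the lid end is inside the gripper side, and the bystanders are untouched. I'll lower it slowly.

Request:
jog_arm(
  plan=[0,0,-0.015,0,0,0,0,0,-0.035,0,0,0,0,0,-0.055,0,0,0,0,0,-0.075,0,0,0,0,0,-0.092,0,0,0,0,0,-0.106,0,0,0,0,0,-0.117,0,0,0,0,0,-0.125,0,0,0,0,0,-0.13,0,0,0,0,0,-0.133,0,0,0,0,0,-0.135,0,0,0,0,0,-0.135,0,0,0],
)

```text
clock: 8.0
eef_pos: [516.4, -92.0, 20.6]
eef_rot: [3.141, -0.872, 1.815]
wrist_force: [0.3, 0.3, -3.2]
finger_gap: 50.0
finger_force: 25.0
```

Run:
```python
from h import *
st()
a,d,W=pts("scene")
hs=a.astype(int);sat=hs.max(2)-hs.min(2)
m=(sat<25)&(abs(W[...,0]-530)<70)&(W[...,1]>-150)&(W[...,1]<-30)&(W[...,2]>15)&(W[...,2]<80)
P=W[m];print(len(P))
# heights along y bins
for y in range(-150,-30,10):
    q=P[(P[:,1]>=y)&(P[:,1]<y+10)]
    if len(q)>3: print(y,len(q),np.percentile(q[:,2],[50,75,90]).round(1))
save(cv2.resize(a[130:250,200:360],(800,600)),'s3.png')
```

```text
clock 8.0
joints [-0.535  0.832  1.417  0.577  1.586 -0.983]
qd [-0.002 -0.005 -0.002  0.001  0.004  0.003]
effort [-1.3000e-02 -7.1291e+01 -2.5965e+01  1.4810e+00  2.1810e+00 -2.0000e-02]
eef_pos [516.352 -91.974  20.572]
eef_rot [ 3.141 -0.872  1.815]
wrist_force [ 0.265  0.286 -3.239]
moment [-0.721 -0.152  0.017]
finger_force 24.983
finger_gap 49.984
[[-0.16  0.97 -0.18]
 [ 0.62  0.24  0.74]
 [ 0.77  0.   -0.64]]
656
-150 19 [70.2 71.1 73.6]
-140 27 [64.2 71.3 75.5]
-130 68 [54.  56.3 66.3]
-120 86 [53.8 54.9 57.8]
-110 90 [53.  54.4 55.2]
-100 90 [52.6 54.5 55.2]
-90 84 [52.4 54.1 55. ]
-80 82 [52.7 54.7 55.7]
-70 78 [52.6 54.2 55.2]
-60 32 [45.  53.4 54.7]
```

View pics/s3.png

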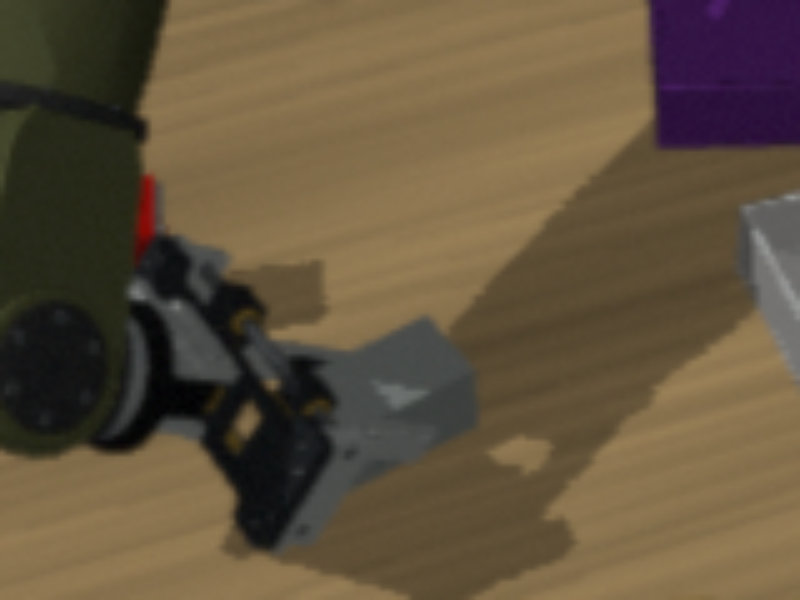

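Box at crop (400,390): its back face is level (54 mm at every y), so it sits about 8 mm above the bench. I'll lower the rest.

Request:
jog_arm(
  plan=[0,0,-0.002,0,0,0,0,0,-0.004,0,0,0,0,0,-0.006,0,0,0,0,0,-0.007,0,0,0,0,0,-0.008,0,0,0,0,0,-0.008,0,0,0],
)

```text
clock: 8.65
eef_pos: [516.2, -91.9, 12.3]
eef_rot: [3.142, -0.873, 1.814]
wrist_force: [0.4, 0.3, -3.0]
finger_gap: 50.2
finger_force: 25.0
```

Request:
jog_arm(
  plan=[0,0,-0.001,0,0,0,0,0,-0.0015,0,0,0,0,0,-0.0015,0,0,0],
)

```text
clock: 8.95
eef_pos: [516.3, -92.0, 12.0]
eef_rot: [3.14, -0.873, 1.816]
wrist_force: [-4.3, -0.5, 8.2]
finger_gap: 49.9
finger_force: 25.0
```

Request:
jog_arm(
  plan=[0,0,0,0,0,0,0,0,0,0,0,0,0,0,0,0,0,0,0,0,0,0,0,0,0,0,0,0,0,0,0,0,0,0,0,0,0,0,0,0,0,0,0.002,-0.01,0.01,0,0,0,0.007,-0.03,0.026,0,0,0,0.013,-0.055,0.048,0,0,0,0.02,-0.08,0.08,0,0,0,0.02,-0.08,0.12,0,0,0,0.02,-0.08,0.16,0,0,0,0.02,-0.08,0.2,0,0,0,0.02,-0.08,0.2,0,0,0],
  claw=0.09,
)

```text
clock: 10.45
eef_pos: [537.2, -173.3, 217.0]
eef_rot: [3.132, -0.865, 1.822]
wrist_force: [-0.5, -0.3, 0.1]
finger_gap: 90.3
finger_force: 0.0
```

Run:
```python
from h import *
st()
a,d,W=pts("top");save(cv2.resize(a[150:300,280:480],(800,600)),'t4.png')
H=W[...,2];hs=a.astype(int);sat=hs.max(2)-hs.min(2)
m=(abs(W[...,0]-520)<70)&(abs(W[...,1]+104)<75)&(H>38)&(H<56)&(sat<35)
P=W[m].astype(np.float32);print(len(P),cv2.minAreaRect(P[:,:2].copy()),np.median(P[:,2]))
for a_ in (55,60): target((.242,-.97),a_,-1,(519.5,-104,26))
```

```text
clock 10.45
joints [-0.62   0.695  1.135  0.571  1.972 -0.823]
qd [ 0.002  0.066  0.071 -0.021 -0.066 -0.037]
effort [-6.0000e-02 -7.1065e+01 -3.3059e+01  1.5060e+00  2.4320e+00  6.3500e-01]
eef_pos [ 537.21  -173.301  216.985]
eef_rot [ 3.132 -0.865  1.822]
wrist_force [-0.481 -0.312  0.126]
moment [-0.355 -0.11  -0.031]
finger_force 0.0
finger_gap 90.311
[[-0.16  0.97 -0.18]
 [ 0.63  0.24  0.74]
 [ 0.76  0.01 -0.65]]
914 ((519.5994262695312, -107.08148193359375), (50.22495651245117, 96.28169250488281), 13.700788497924805) 45.97934
shift [-0.0145  0.0583 -0.2036] rot [-82.27 -20.29  -0.1 ] tcp [ 522.1 -114.6   10.4]
shift [-0.0149  0.0597 -0.2045] rot [-77.42 -19.08  -0.09] tcp [ 521.8 -113.2    9.5]
```

View pics/t4.png

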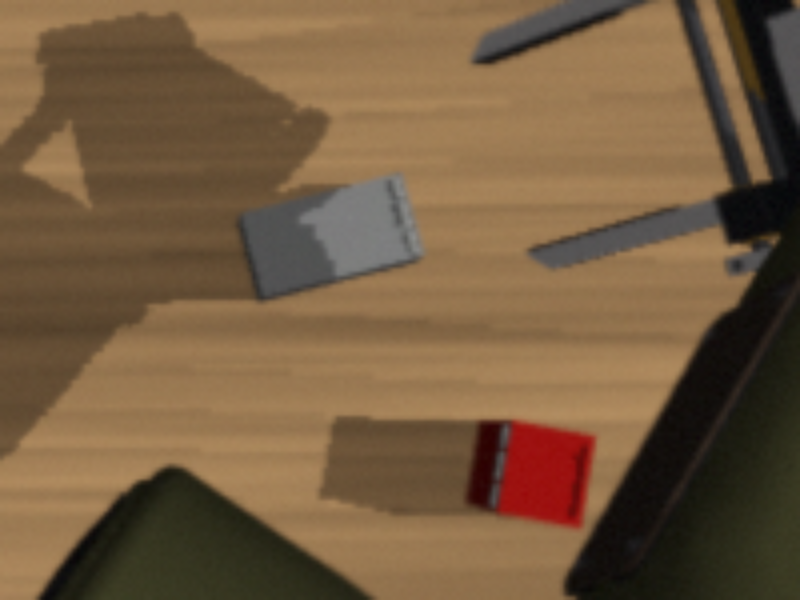

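The box at crop (330,235) lies on its front with the hinge edge to the right, released, at z 46 and centred near (519.5,-104). I'll turn the tool and re-grip it leaning the other way.

Request:
jog_arm(
  plan=[-0.015,0.06,-0.05,-77.4,-19.1,0,-0.015,0.06,-0.05,-77.4,-19.1,0,-0.015,0.06,-0.05,-77.4,-19.1,0,-0.015,0.06,-0.05,-77.4,-19.1,0,-0.015,0.06,-0.05,-77.4,-19.1,0,-0.015,0.06,-0.05,-77.4,-19.1,0,-0.015,0.06,-0.05,-77.4,-19.1,0,-0.015,0.06,-0.05,-77.4,-19.1,0,-0.015,0.06,-0.05,-77.4,-19.1,0,-0.015,0.06,-0.05,-77.4,-19.1,0,-0.015,0.06,-0.05,-77.4,-19.1,0,-0.015,0.06,-0.05,-77.4,-19.1,0,-0.015,0.06,-0.09,-77.4,-19.1,0,-0.015,0.06,-0.12,-77.4,-19.1,0,-0.015,0.06,-0.15,-77.4,-19.1,0,-0.015,0.06,-0.15,-77.4,-19.1,0],
)

```text
clock: 12.1
eef_pos: [519.4, -112.7, 57.8]
eef_rot: [-3.133, 0.516, 1.815]
wrist_force: [-0.5, -0.2, 0.7]
finger_gap: 89.5
finger_force: 0.0
```

Run:
```python
from h import *
st()
target((.242,-.97),60,-1,(519.5,-104,26))
```

```text
clock 12.1
joints [-0.039  0.411  1.851 -0.682  0.857  0.169]
qd [ 0.006 -0.069 -0.05   0.028  0.062 -0.057]
effort [  0.142 -48.89  -26.377  -1.534  -0.81    0.988]
eef_pos [ 519.444 -112.744   57.81 ]
eef_rot [-3.133  0.516  1.815]
wrist_force [-0.511 -0.166  0.667]
moment [ 0.171  0.083 -0.04 ]
finger_force 0.0
finger_gap 89.53
[[-0.21  0.97  0.11]
 [ 0.84  0.24 -0.48]
 [-0.49 -0.01 -0.87]]
shift [ 0.0024 -0.0005 -0.0483] rot [-0.3  -0.49  0.23] tcp [ 521.8 -113.2    9.5]
```

Request:
jog_arm(
  plan=[0.002,0,-0.015,0,0,0,0.002,0,-0.03,0,0,0,0.002,0,-0.04,0,0,0,0.002,0,-0.045,0,0,0,0.002,0,-0.046,0,0,0,0.002,0,-0.046,0,0,0],
)

```text
clock: 12.7
eef_pos: [523.4, -112.0, 15.3]
eef_rot: [-3.14, 0.519, 1.814]
wrist_force: [0.0, -0.0, 0.2]
finger_gap: 90.2
finger_force: 0.0
```

Request:
jog_arm(
  plan=[0,0,0,0,0,0,0,0,0,0,0,0,0,0,0,0,0,0,0,0,0,0,0,0,0,0,0,0,0,0,0,0,0,0,0,0,0,0,0,0,0,0,0,0,0,0,0,0],
  claw=0.04,
  force=25,
)

```text
clock: 13.5
eef_pos: [523.1, -112.0, 15.0]
eef_rot: [-3.139, 0.519, 1.814]
wrist_force: [-3.7, 0.2, 3.6]
finger_gap: 49.9
finger_force: 25.0
```

Request:
jog_arm(
  plan=[0,0,0.01,0,0,0,0,0,0.03,0,0,0,0,0.005,0.06,0,0,0,0.002,0.02,0.09,0,0,0,0.004,0.045,0.115,0,0,0,0.006,0.08,0.13,0,0,0,0.008,0.115,0.135,0,0,0,0.01,0.15,0.135,0,0,0,0.012,0.185,0.135,0,0,0,0.014,0.22,0.135,0,0,0,0.016,0.25,0.135,0,0,0,0.018,0.28,0.135,0,0,0,0.02,0.3,0.135,0,0,0,0.02,0.315,0.135,0,0,0,0.02,0.321,0.135,0,0,0,0.02,0.321,0.135,0,0,0],
)

```text
clock: 15.1
eef_pos: [543.2, 209.3, 149.9]
eef_rot: [-3.14, 0.519, 1.815]
wrist_force: [-0.4, -0.2, -3.5]
finger_gap: 49.5
finger_force: 25.0
```

Run:
```python
from h import *
st()
a,d,W=pts("scene");save(cv2.resize(a[60:270,280:560],(800,600)),'s5.png')
```

```text
clock 15.1
joints [ 0.527  0.524  1.426 -0.506  1.378  0.429]
qd [-0.021 -0.011  0.017 -0.007 -0.006 -0.006]
effort [  1.343 -64.472 -34.824  -1.311   0.801   0.105]
eef_pos [543.163 209.293 149.94 ]
eef_rot [-3.14   0.519  1.815]
wrist_force [-0.428 -0.181 -3.488]
moment [ 0.352  0.108 -0.014]
finger_force 24.992
finger_gap 49.524
[[-0.21  0.97  0.12]
 [ 0.84  0.24 -0.48]
 [-0.5  -0.   -0.87]]
```

View pics/s5.png

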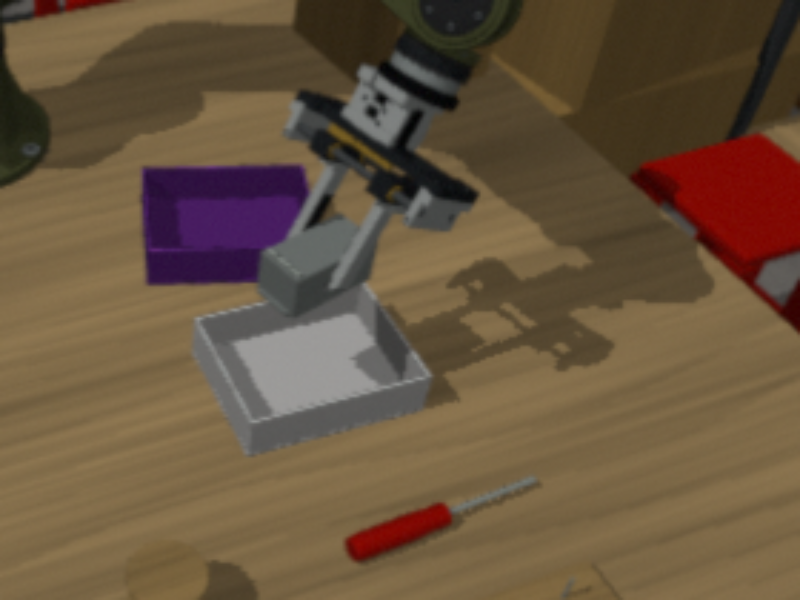

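The box at crop (315,265) is held level above the white tub with the lid shut. I'll tip it now.

Request:
jog_arm(
  plan=[-0.0003,0.001,0,3.88,0.97,0,-0.0006,0.002,0,7.76,1.94,0,-0.0009,0.0035,-0.001,11.64,2.91,0,-0.0012,0.005,-0.002,15.52,3.88,0,-0.0015,0.006,-0.003,19.4,4.85,0,-0.0018,0.007,-0.004,23.28,5.82,0,-0.0021,0.008,-0.005,27.16,6.79,0,-0.0024,0.0095,-0.006,31.04,7.76,0,-0.0027,0.011,-0.007,34.92,8.73,0,-0.003,0.012,-0.008,38.8,9.7,0,-0.0033,0.013,-0.009,42.68,10.67,0,-0.0036,0.0145,-0.01,46.56,11.64,0,-0.0039,0.0155,-0.011,50.44,12.61,0,-0.0042,0.0165,-0.012,54.32,13.58,0,-0.0045,0.0175,-0.013,58.2,14.55,0,-0.0048,0.019,-0.014,62.08,15.52,0,-0.0051,0.02,-0.014,65.96,16.49,0,-0.0054,0.021,-0.014,69.84,17.46,0,-0.0057,0.022,-0.014,73.72,18.43,0,-0.006,0.0235,-0.014,77.6,19.4,0],
)

```text
clock: 17.15
eef_pos: [537.5, 231.4, 136.3]
eef_rot: [-3.139, -0.879, 1.813]
wrist_force: [-0.5, 0.8, -2.1]
finger_gap: 50.0
finger_force: 25.0
```

Request:
jog_arm(
  plan=[0,0,0,0,0,0,0,0,0,0,0,0,0,0,0,0,0,0,0,0,0,0,0,0,0,0,0,0,0,0,0,0,0,0,0,0,0,0,0,0,0,0,0,0,0,0,0,0,0,0,0,0,0,0,0,0,0,0,0,0],
)

```text
clock: 18.15
eef_pos: [537.3, 232.6, 135.9]
eef_rot: [-3.137, -0.877, 1.813]
wrist_force: [0.2, 0.3, -2.1]
finger_gap: 49.8
finger_force: 25.0
```

Run:
```python
from h import *
st()
a,d,W=pts("scene");save(cv2.resize(a[60:270,280:560],(800,600)),'s6.png')
```

```text
clock 18.15
joints [-0.01   0.569  1.554  0.854  1.401 -0.579]
qd [ 0.     0.001 -0.     0.001  0.002  0.   ]
effort [ 1.3000e-02 -6.3266e+01 -3.0136e+01  2.1130e+00  1.4230e+00  1.3000e-02]
eef_pos [537.259 232.579 135.899]
eef_rot [-3.137 -0.877  1.813]
wrist_force [ 0.201  0.308 -2.125]
moment [-0.671 -0.105  0.046]
finger_force 24.992
finger_gap 49.825
[[-0.15  0.97 -0.19]
 [ 0.62  0.24  0.75]
 [ 0.77 -0.   -0.64]]
```

View pics/s6.png

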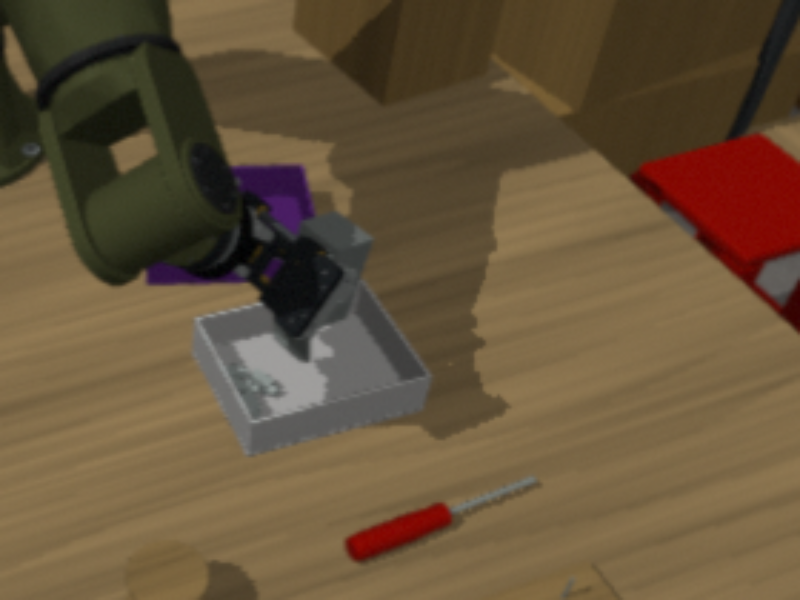

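About three shells are visible in the tub at crop (255,380). The lid hangs open at (295,345), and the wrist force dropped from 3.5 to 2.1 N. I'll lift, level the box over the tub, and carry it back.

Request:
jog_arm(
  plan=[0,0,0.02,0,0,0,0,0,0.05,0,0,0,0,0,0.07,0,0,0,0,-0.002,0.08,-4,-1,0,0.001,-0.004,0.08,-11,-2.75,0,0.0015,-0.006,0.08,-18,-4.5,0,0.002,-0.008,0.08,-25,-6.25,0,0.0025,-0.01,0.08,-32,-8,0,0.003,-0.012,0.08,-39,-9.75,0,0.0035,-0.014,0.08,-46,-11.5,0,0.004,-0.016,0.08,-53,-13.25,0,0.0045,-0.018,0.08,-60,-15,0,0.005,-0.02,0.08,-66,-16.5,0,0.0055,-0.022,0.08,-72,-18,0,0.006,-0.023,0.08,-76,-19,0,0.006,-0.0235,0.08,-77.6,-19.4,0,0.006,-0.0235,0.08,-77.6,-19.4,0],
)

```text
clock: 19.9
eef_pos: [543.0, 209.5, 216.1]
eef_rot: [-3.14, 0.518, 1.814]
wrist_force: [1.2, -0.2, -1.7]
finger_gap: 50.1
finger_force: 25.0
```

Request:
jog_arm(
  plan=[0,-0.02,0,0,0,0,0,-0.05,0,0,0,0,-0.003,-0.085,0,0,0,0,-0.006,-0.12,0,0,0,0,-0.009,-0.155,0,0,0,0,-0.012,-0.19,-0.01,0,0,0,-0.015,-0.225,-0.03,0,0,0,-0.018,-0.26,-0.05,0,0,0,-0.02,-0.29,-0.07,0,0,0,-0.02,-0.31,-0.09,0,0,0,-0.02,-0.321,-0.11,0,0,0,-0.02,-0.321,-0.125,0,0,0,-0.02,-0.321,-0.135,0,0,0,-0.02,-0.321,-0.135,0,0,0],
)

```text
clock: 21.3
eef_pos: [523.0, -111.5, 80.2]
eef_rot: [-3.139, 0.518, 1.814]
wrist_force: [-0.5, 0.0, -1.7]
finger_gap: 50.0
finger_force: 25.0
```

Run:
```python
from h import *
st()
a,d,W=pts("top")
b=np.zeros((600,800,3),np.uint8);b[:,:400]=cv2.resize(a[155:245,170:275],(400,600)) if 0 else 0
b[:340,:400]=cv2.resize(a[158:243,172:272],(400,340),interpolation=2);b[:400,400:]=cv2.resize(a[150:250,310:410],(400,400),interpolation=2)
s,_,W2=pts("scene");b[400:,400:]=cv2.resize(s[150:250,180:380],(400,200));save(b,'c7.png')
```

```text
clock 21.3
joints [-0.036  0.377  1.835 -0.659  0.893  0.134]
qd [ 0.01  -0.025 -0.022  0.005  0.02  -0.023]
effort [ -0.613 -50.618 -28.635  -1.382  -0.146   0.333]
eef_pos [ 522.968 -111.458   80.189]
eef_rot [-3.139  0.518  1.814]
wrist_force [-0.497  0.048 -1.699]
moment [ 0.318  0.142 -0.065]
finger_force 24.992
finger_gap 50.047
[[-0.21  0.97  0.12]
 [ 0.84  0.24 -0.48]
 [-0.5  -0.   -0.87]]
```

View pics/c7.png

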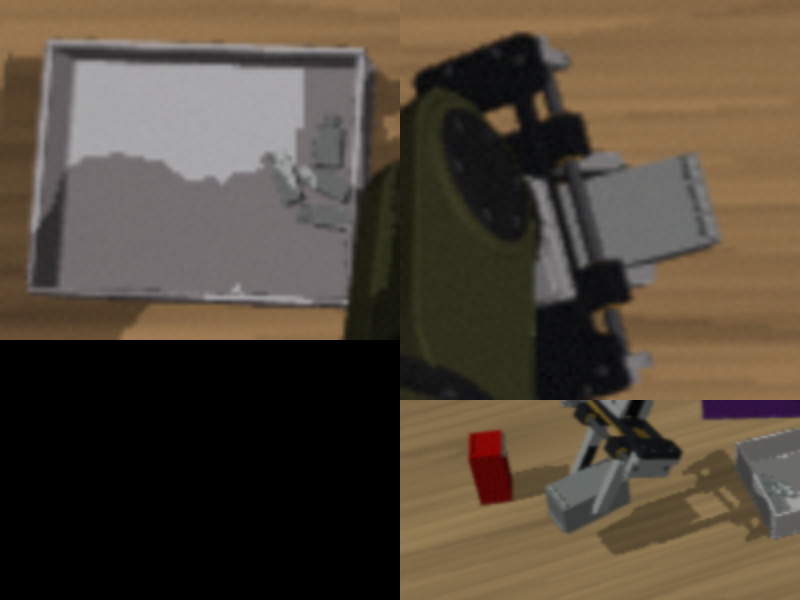

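All four shells are in the tub: (328,142), (283,178), (330,185) and (325,212) in the crop. The box is level at (655,210) with its lid shut. I'll lower it.

Request:
jog_arm(
  plan=[0,0,-0.01,0,0,0,0,0,-0.025,0,0,0,0,0,-0.04,0,0,0,0,0,-0.05,0,0,0,0,0,-0.055,0,0,0,0,0,-0.059,0,0,0,0,0,-0.062,0,0,0,0,0,-0.063,0,0,0,0,0,-0.064,0,0,0,0,0,-0.064,0,0,0,0,0,-0.064,0,0,0],
)

```text
clock: 22.5
eef_pos: [523.4, -111.9, 17.2]
eef_rot: [-3.14, 0.519, 1.814]
wrist_force: [-0.6, 0.3, -1.5]
finger_gap: 49.8
finger_force: 25.0
```

Request:
jog_arm(
  plan=[0,0,-0.001,0,0,0,0,0,-0.002,0,0,0,0,0,-0.0025,0,0,0,0,0,-0.0025,0,0,0],
)

```text
clock: 22.9
eef_pos: [523.3, -111.9, 15.0]
eef_rot: [-3.14, 0.52, 1.814]
wrist_force: [-4.9, 3.0, 6.8]
finger_gap: 50.2
finger_force: 25.0
```

Contact. I'll release and back off along the tool axis, then up.

Request:
jog_arm(
  plan=[0,0,0,0,0,0,0,0,0,0,0,0,0,0,0,0,0,0,0,0,0,0,0,0,0,0,0,0,0,0,0,0,0,0,0,0,0,0,0,0,0,0,-0.001,0.005,0.01,0,0,0,-0.004,0.015,0.027,0,0,0,-0.008,0.03,0.055,0,0,0,-0.012,0.05,0.09,0,0,0,-0.012,0.05,0.13,0,0,0,-0.012,0.05,0.17,0,0,0,-0.012,0.05,0.2,0,0,0,-0.012,0.05,0.2,0,0,0,-0.012,0.05,0.2,0,0,0],
  claw=0.09,
)

```text
clock: 24.5
eef_pos: [511.1, -61.6, 214.9]
eef_rot: [-3.141, 0.519, 1.814]
wrist_force: [-0.9, -0.2, -0.8]
finger_gap: 90.4
finger_force: 0.0
```

Run:
```python
from h import *
s=manip.read_state();print(s['clock'],s['wrist_force'],s['finger_gap'])
a,d,W=pts("scene")
H=W[...,2];hs=a.astype(int);sat=hs.max(2)-hs.min(2)
m=(abs(W[...,0]-520)<60)&(abs(W[...,1]+104)<75)&(H>38)&(H<56)&(sat<35)
P=W[m];n=np.linalg.lstsq(np.c_[P[:,:2],np.ones(len(P))],P[:,2],rcond=None)[0];print(len(P),np.median(P,0),n)
save(cv2.resize(a[100:280,190:450],(800,554)),'s8.png')
```

```text
24.5 [-0.92110612 -0.15772745 -0.82267888] 90.38068747778324
571 [ 525.65781662 -106.82476796   45.32263755] [-2.43079601e-02 -7.42643898e-03  5.70605704e+01]
```

View pics/s8.png

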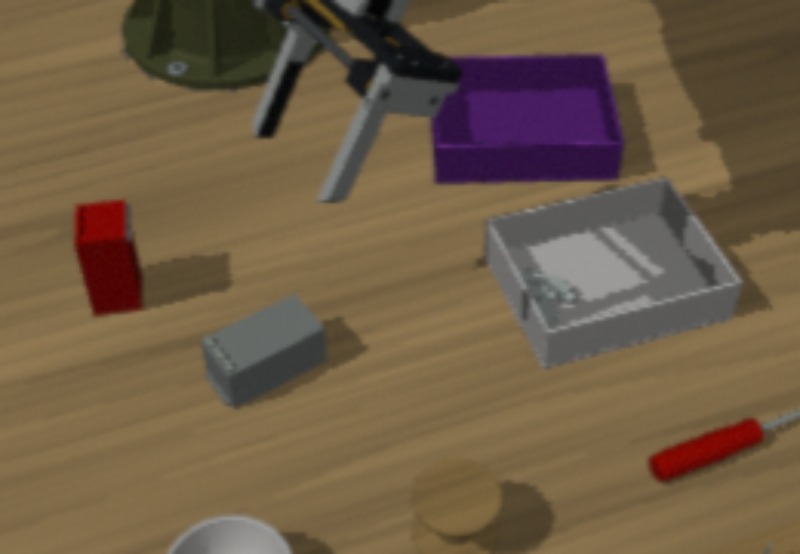

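The box lies flat at (265,350) with its lid shut and hinge up. The gripper is clear, the shells are in the tub at (550,285), and the bystanders have not moved.

```bash
python3 -c "
from cell import manip
print(manip.sign_off())"
```

```text
the job is handed in; nothing more can be done
None
```

I handed the job in at 24.5 s: all four shells are in the white tub, and the empty box lies on its front face with the hinge up, let go, about 0.33 m from the tub; the tub is flat and the bystanders look untouched in the last picture (sign-off returned no score).

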